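Load a filter plate into the tilted curing rest

ROBOT

A 6-joint arm with a two-finger parallel gripper is mounted at the origin on a cart in front of the work surface, level with it; the furniture and walls round the work are solid. World frame = base frame: x ahead of the robot, y to its left, z up, the work surface at z = 0. Lengths are in m, angles in rad, forces in N, time in s.
With the tool pointing down it reaches from about 0.375 to 0.975 m from the base axis. Payload 3.8 kg.
Tool frame: the origin (TCP) lies midway between the tips of the shut fingers; the grasp point (between the pads) lies 19 mm behind it; z points along the fingers, y is the line along which they close (so a half turn about z gives the same grasp; the last joint's range is limited). The gripper opens to 85 mm and grips with 20 to 120 N. Pads are 22 mm wide; open, the fingers measure 114 mm over their backs; the gripper's body (76 mm by 85 mm) begins 54 mm behind the grasp point. The pads swing forward as they close: fully open they stand 13 mm farther back than shut.
Start: joints at [1.161, 0.264, 1.604, -0, 1.274, -0.037], TCP at [0.246, 0.629, 0.231] pointing down, gripper open.
Joint ranges: [-2.63, 2.63], [-0.94, 2.18], [0.31, 2.57], [-1.31, 4.45], [0, 2.66], [-2.55, 2.55]. Speed limits (rad/s): [2.57, 2.57, 3.14, 3.14, 3.14, 3.14].

INTERFACE

Orientations are given as a rotation vector (axis times angle).
In Python, from workcell import bot gives the robot as it stands.
- The arm moves only by the tool servo_tool, never from a script. Its argument "series" is a list of rows, each a list of 7 numbers: the shift along the world's x, y, z in units of 0.15 m (1.0 is 0.15 m), then the turn, a rotation vector about the world's x, y, z in units of 180 degrees (1.0 is 180 degrees), then the closure, from 0 (fully open) to 1 (shut). A call has 1 to 20 rows; each row is the pose to reach, as a shift and turn from the pose commanded when the call began, turning the shorter way round; what a row does not reach only later rows make up. A row lasts 1/10 s, in which the tool goes at most 50 mm and 8.59 degrees, less where a joint would pass 70% of its speed; a pose out of reach is approached as far as the arm can. A call with a number of a shift or a turn outside -1 to 1 is refused whole. A call with a gripper value outside its range is refused whole. The fingers move at their own pace and stop on an object; "newtons" is the grip in N (left out, the last holds). Time passes only in rows, so rows that repeat a pose let the fingers close. It gives the time, the measured TCP pose, the force, the opening and the grip force at its end, in the units of the state.
- bot.read_state(): the state, without advancing time (a new reading comes with each control period).
- bot.read_camera(name): name is "scene" or "top"; returns the picture (400x640x3 uint8, red, green, blue); there is no depth.
- bot.camera_info(name): a dict with "vertical_fov" (degrees; the focal length in pixels is half the picture's height over the tangent of half this angle, whatever the lens; pixels are square), "cx", "cy" (the principal point, pixels), "dist" ([k1, k2, p1, p2, k3] as OpenCV has them; the pictures are not rectified), "R" (3x3) and "t" (3): a world point X has camera coordinates R X + t. Camera axes: x right, y down, z forward; pixel columns grow to the right and rows downward; lengths in m; the calibration is good to about 2 mm. A picture is of the moment at which its call begins. camera_info takes no time and is no camera call.
- bot.finish_job(): hands the job in; it is judged then, once.
Trained networks look in the newest picture that a camera, given by its name, has taken for a name from the list of things; names that differ only in an ending like _2 or _b are one class to them, and where a whole thing is asked for, a point or a joint stands for the part that bears it (a point fixed in the world has none). Each returns a list of dicts, best first, with "score" (0 to 1); they miss things now and then, are a little off and sometimes report something else, mostly with a low value. They report only what shows in the picture. A call takes as long as a camera call.
- bot.recognise(target, camera): "box" ([left, top, right, bottom] as shares, 0 to 1, of the picture: columns of its width, rows of its height, round what is visible of it).
- bot.trace(target, camera): "mask" (400x640 bool, what is visible of it) and "box" ([left, top, right, bottom] as shares, 0 to 1, of the picture: columns of its width, rows of its height, round what is visible of it).
- bot.mark_of(target, camera): "at" ([row, column] as shares, 0 to 1, of the picture: columns of its width, rows of its height: a listed point, or the origin of a listed thing).
The state is a dict: "time": time; "q": joint angles; "joint_vel": joint speeds; "joint_torque": joint torques, N m; "tool_pos": TCP position; "tcp_rot": TCP orientation; "wrist_force": force on the tool from outside, world axes, zero at the start; "torque": the same for the moment, N m; "width": opening from 0.0 (shut) to 1.0 (fully open); "grip_force": force on a finger pad.
Only numpy, scipy, OpenCV 4.12 (cv2) and the standard library are available. Lean on these libraries where they do the work, as an engineer would, in place of code of your own. Each camera call takes 0.05 s, during which the arm holds its last target. There are 200 camera calls.

TASK

Lay the small black two-hole filter plate on the tilted metal rest: lower it gently until it touches down on the slope before you let go, let it slide down into the corner of the long rail and the end stop, and nudge it lightly square if it hangs up or sits crooked. When its long side lies fully home along the rail and its end at the stop, push the rest's sliding keeper down its slot until the spring nose bears lightly on the plate's upper end (about 4 N, the nose pressed in by roughly 2 mm), so that the plate is clamped without straining its glass; then let go, and leave the neighbouring objects alone.

Things in the scene. Friction and masses are not known exactly. Their poses are not given: they have to be found in the camera images.
- filter_plate: Flat black filter plate, rounded rectangle with two round filter holes: 44 mm along its x, 92 mm along its y, body 6 mm thick (ring rim to 10 mm), 50 to 90 g. Origin at the centre of its underside, z out of its face. Starts flat on the table; take it by its long sides. Fragile glass: never more than about 12 N on it. Either end may go to the end stop.
- rest: Tilted bright metal plate of the curing rest on four posts, fixed. Origin on its top surface in the locating corner; x rises about 17 deg away from the long rail, y rises about 17 deg along that rail away from the end stop, z is the surface normal. Surface: x -14..100, y -14..198 mm, friction 0.14 to 0.24. A filter plate that is home has its centre at x 22, y 46, z 0 mm, long side along y.
- long_rail (a point): Middle of the upper inner edge of the dark long rail, at x 0, y 52, z 8 mm of the rest; the rail is 8 mm high and fills x -10..0, y 8..96 mm. Axes of the rest.
- end_stop (a point): Middle of the upper inner edge of the dark end stop, at x 26, y 0, z 8 mm of the rest; the stop is 8 mm high and fills y -10..0, x 8..44 mm. Axes of the rest.
- keeper: Keeper: aluminium block 30 (x) x 32 (y) x 18 mm high that slides in the rest's slot along the rest's y, at x 22 mm. Axes of the rest, origin at the centre of the block's underside. Starts near the slot's upper end (y 166..172 mm), is pushed down-slope to smaller y, at most to y 108 mm. Stiff: sliding takes about 9 N and it stays where it is left.
- keeper_post (a point): Top centre of the upright post on the keeper, 38 mm above the rest's surface and 4 mm up-slope of the keeper's centre; post 13 mm thick with a 16 mm head.
- keeper_face (a point): Where the spring nose (steel, 6 mm thick, 4 mm above the surface) leaves the keeper's lower face. Its tip stands 15.5 mm down-slope of this point, but it has been screwed in or out by up to 7 mm either way, which is not measured: feel for its touch. It yields at 1 N and takes 1.5 N more per mm, up to 7 mm.
- objective: Bystander: white microscope objective standing on the table, 31 mm wide, 58 mm high; origin at the centre of its underside.
- oil_bottle: Bystander: small white bottle with a black cap, 26 mm wide, 67 mm high; origin at the centre of its underside.
- red_cube: Bystander: black filter cube with coloured windows, 36 x 38 x 38 mm; origin at the centre of its underside.

How it is judged:
By the outcome, as a careful person would: the job done as asked, in the order asked, and still so for the second after the job is handed in, with the robot touching nothing.
It also fails if it takes over 72 s, if anything falls off the work surface, if the arm or the gripper's body presses on something with over 40 N, if the wrist force passes 120 N, or if a joint passes its speed limit or range.

## Working session

There is one attempt and no reset: what is moved stays moved. The work goes in short steps, Python scripts to look and compute and a tool call to move; the robot and the scene stay as the last step left them, time stands still between calls to the robot, and variables do not carry over. Pictures are saved under pics/ and viewed, at most 10 in all, crops included, and the job is handed in when it is done.

Besides the shell and the picture viewer there is one more tool, called by a JSON object that holds its "method" and its "body", one argument or row to a line. servo_tool: Moves the arm, as the interface text tells. Shifts and turns lie within -1 to 1; 1 stands for 0.15 m of shift or 180 degrees of turn. Its arguments: {"type":"object","properties":{"series":{"type":"array","items":{"type":"array","items":{"type":"number"}}},"newtons":{"type":"number"}},"required":["series"]}

```bash
mkdir -p pics
cat > h.py <<'E'
import numpy as np, cv2
from workcell import bot
def cam(n):
    i=bot.camera_info(n); f=200/np.tan(np.radians(i["vertical_fov"])/2)
    K=np.array([[f,0,i["cx"]],[0,f,i["cy"]],[0,0,1.]])
    return K,np.array(i["dist"],float),np.array(i["R"]),np.array(i["t"])
def ray(n,uv):
    K,d,R,t=cam(n); p=cv2.undistortPoints(np.array([[uv]],float),K,d)[0,0]
    return -R.T@t, R.T@np.array([p[0],p[1],1.])
def onz(n,uv,z):
    o,v=ray(n,uv); return o+v*(z-o[2])/v[2]
def proj(n,X):
    K,d,R,t=cam(n); return cv2.projectPoints(np.atleast_2d(X).astype(float),cv2.Rodrigues(R)[0],t,K,d)[0][:,0]
def tri(a,b):
    (o1,v1),(o2,v2)=ray("scene",a),ray("top",b)
    s=np.linalg.lstsq(np.c_[v1,-v2],o2-o1,rcond=None)[0]
    p,q=o1+s[0]*v1,o2+s[1]*v2
    return (p+q)/2,np.linalg.norm(p-q)
E
python3 - <<'E'
from h import *
for n in("scene","top"):
    im=bot.read_camera(n); cv2.imwrite(f"pics/{n}0.png",im[:,:,::-1])
    K,d,R,t=cam(n); print(n,K[0,0],d,-R.T@t,R[2])
P={}
for k in["filter_plate","rest","long_rail","end_stop","keeper","keeper_post","keeper_face","objective","oil_bottle","red_cube"]:
    for n in("scene","top"):
        r=bot.mark_of(k,n)
        if r: P[k,n]=np.array([r[0]["at"][1]*640,r[0]["at"][0]*400]); print(k,n,P[k,n].round(1),round(r[0]["score"],2))
    if (k,"scene") in P and (k,"top") in P: print("   ",tri(P[k,"scene"],P[k,"top"]))
    if (k,"top") in P: print("   z0",onz("top",P[k,"top"],0))
print(bot.read_state())
E
```

```text
scene 470.8435359734598 [-0.06910697  0.          0.          0.          0.        ] [-0.17406766 -0.6474219   0.600531  ] [ 0.70985246  0.3989091  -0.58050066]
top 466.58484916544637 [-0.04818673  0.          0.          0.          0.        ] [ 0.31355463 -0.31228757  1.10078518] [ 0.13935575  0.02624448 -0.98989454]
filter_plate scene [300.4 264.2] 0.9
filter_plate top [340.2 237.9] 0.76
    (array([ 0.3730583 , -0.32232552, -0.00921259]), np.float64(0.003421822357466402))
   z0 [ 0.37165076 -0.32081129  0.        ]
rest scene [378.2 223.7] 0.71
rest top [383.8 173.6] 0.6
    (array([ 0.51659433, -0.42007267,  0.02836621]), np.float64(0.009126040606751457))
   z0 [ 0.52419402 -0.42712875  0.        ]
long_rail scene [356.9 208.7] 0.74
long_rail top [362.  181.6] 0.73
    (array([ 0.49636127, -0.37355487,  0.05940078]), np.float64(0.005332581713808321))
   z0 [ 0.50542926 -0.37455281  0.        ]
end_stop scene [386.9 212.7] 0.78
end_stop top [383.2 166.2] 0.93
    (array([ 0.53368349, -0.42293288,  0.04451933]), np.float64(0.002881033049648724))
   z0 [ 0.54227343 -0.42623367  0
[... 1179 characters left out ...]
513 -0.4399788   0.        ]
{'time': 1.1, 'q': array([ 1.16108734e+00,  2.63869175e-01,  1.60400797e+00, -1.33544065e-05,
        1.27370638e+00, -3.68757155e-02]), 'joint_vel': array([ 0.00056961,  0.00112115,  0.000253  , -0.00145264, -0.00033621,
       -0.00125536]), 'joint_torque': array([-9.52760456e-05, -5.15084159e+01, -3.67734718e+01,  3.46157731e-05,
        5.75602371e-04,  8.44575908e-06]), 'tool_pos': array([0.24585867, 0.62862041, 0.2312962 ]), 'tcp_rot': array([5.82250327e-01, 3.08715047e+00, 9.53008614e-06]), 'wrist_force': array([-0.34319222,  0.45360073, -0.48279993]), 'torque': array([ 0.01526196, -0.02092524,  0.01450662]), 'grip_force': 0.0, 'width': 1.0015372401461005}
```

Run:
```python
import cv2
for n in("scene","top"):
    im=cv2.imread(f"pics/{n}0.png")[130:310,240:430] 
    cv2.imwrite(f"pics/{n}0c.png",cv2.resize(im[:145] if 0 else im,None,fx=3.3,fy=3.3,interpolation=2))
```

```text
(no output)
```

View pics/scene0c.png

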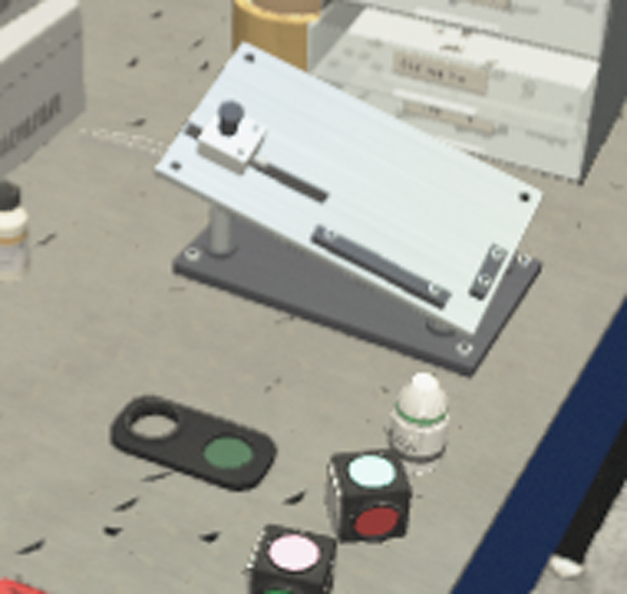

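View pics/top0c.png

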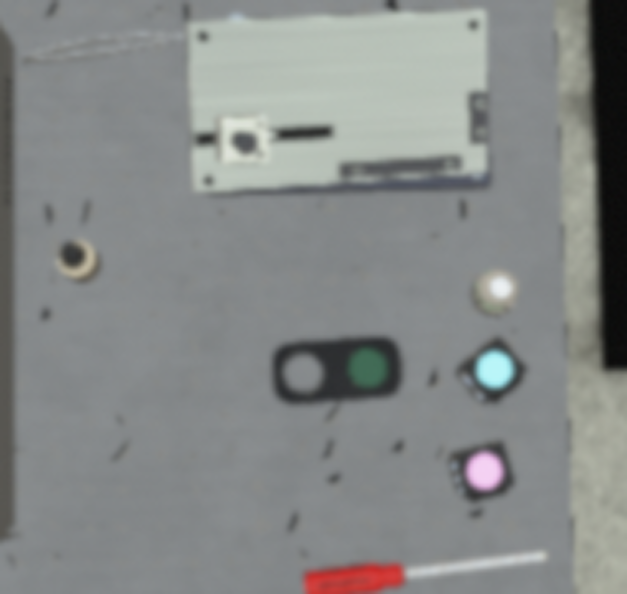

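The crops show the rest, with its rail on the robot side and its end stop at −y. The keeper is at the +y upper end. The plate lies flat, about 0.05 m this side of the rest, with its long side nearly along y. I'll fit the rest's pose from its corner pixels.

```bash
cat > fit.py <<'E'
from h import *
from scipy.optimize import least_squares
from scipy.spatial.transform import Rotation as Ro
c=lambda a:np.array(a)/3.3+[240,130]-0.35
C=[(-14,198,0),(100,198,0),(100,-14,0),(-14,-14,0)]
obs=[("top",X,c(p),1) for X,p in zip(C,[(195,193),(190,25),(486,10),(488,178)])]
obs+=[("scene",X,c(p),1) for X,p in zip(C,[(155,170),(245,43),(541,192),(473,333)])]
obs+=[("scene",(0,52,8),(356.9,208.7),.7),("top",(0,52,8),(362,181.6),.7),("scene",(26,0,8),(386.9,212.7),.7),("top",(26,0,8),(383.2,166.2),.7)]
def res(p,o=obs):
    R=Ro.from_rotvec(p[:3]).as_matrix()
    r=[w*(proj(n,R@(np.array(X)/1e3)+p[3:6])[0]-uv) for n,X,uv,w in o]
    k=np.degrees(np.arcsin(R[2,:2]))-17
    return np.r_[np.ravel(r),k*1.0]
s=least_squares(res,[-.3,.3,0,.5,-.42,.04])
E
python3 - <<'E'
from fit import *
p=s.x;R=Ro.from_rotvec(p[:3]).as_matrix();print(res(p).round(1));print(R.round(4),p[3:].round(4));np.savez("rest.npz",R=R,t=p[3:])
inv=lambda X:(R.T@(np.array(X)-p[3:])*1e3).round(1)
print("post",inv([.50809,-.26177,.12003]),"face",inv([.51221,-.27289,.0868]))
for l in(164,168,172): print(l,proj("scene",R@[.022,(l+4)/1e3,.038]+p[3:]),proj("top",R@[.022,(l+4)/1e3,.038]+p[3:]))
print("home",R@[.022,.046,0]+p[3:],"yaw",np.degrees(np.arctan2(R[1,1],R[0,1])))
for n in("scene","top"):
    m=bot.trace("filter_plate",n)[0]["mask"]
    ct=max(cv2.findContours(m.astype(np.uint8),0,1)[0],key=cv2.contourArea)[:,0]
    for z in (.003,.006):
        w=np.array([onz(n,q.astype(float),z)[:2] for q in ct]); print(n,z,cv2.minAreaRect((w*1000).astype(np.float32)))
E
```

```text
[ 0.4  0.8 -0.2 -0.4  0.5  0.7  0.4 -0.9 -0.3 -0.4 -0.9 -0.3  0.9  1.2
 -0.1  1.1 -0.5 -0.4  0.3 -1.9 -1.  -1.4  0.2 -0.   0.2 -0.7]
[[ 0.9554 -0.1016 -0.2774]
 [ 0.0147  0.9542 -0.2989]
 [ 0.2951  0.2815  0.9131]] [ 0.5093 -0.4196  0.0351]
post [ 26.2 174.7  30.7] face [ 20.2 154.3   2.5]
164 [[310.73951968 164.0256867 ]] [[316.16211274 173.48202456]]
168 [[308.9246576  163.08885321]] [[314.34976755 173.59350513]]
172 [[307.11218175 162.15333676]] [[312.53354911 173.70525962]]
home [ 0.52566513 -0.37542332  0.05453756] yaw 96.07994393057221
scene 0.003 ((362.26904296875, -324.6947326660156), (48.9929313659668, 93.86277770996094), 4.45840311050415)
scene 0.006 ((359.5762634277344, -326.3150329589844), (48.7469482421875, 93.39156341552734), 4.458329677581787)
top 0.003 ((362.01904296875, -322.4808044433594), (89.1122817993164, 46.768009185791016), 89.55506896972656)
top 0.006 ((361.88665771484375, -322.45294189453125), (88.86875915527344, 46.64017105102539), 89.55513000488281)
```

View pics/top0.png

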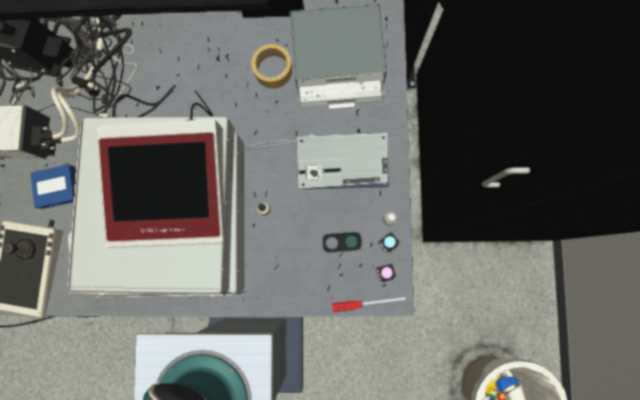

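View pics/scene0.png

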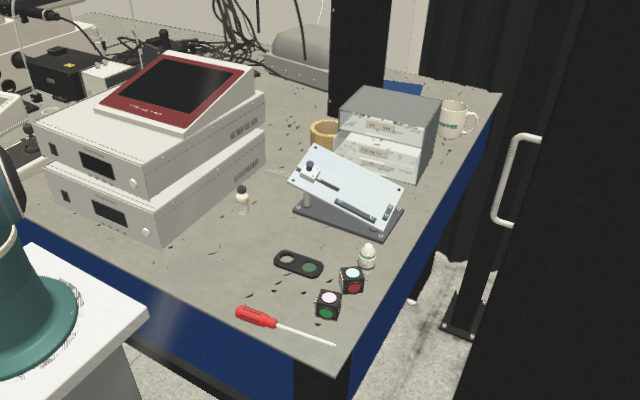

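Run:
```python
from fit import *
for n,a,b in(("top",(303,374),(367,368)),("scene",(154,425),(228,453))):
    A,B=[onz(n,c(q),.006) for q in(a,b)]; print(n,A,B,(A+B)/2,np.degrees(np.arctan2(*(A-B)[1::-1])))
```

```text
top [ 0.35971847 -0.30015089  0.006     ] [ 0.3635108  -0.34551784  0.006     ] [ 0.36161463 -0.32283437  0.006     ] 94.77837368729675
scene [ 0.3602399  -0.30183088  0.006     ] [ 0.36191937 -0.34827392  0.006     ] [ 0.36107964 -0.3250524   0.006     ] 92.07103331692565
```

Two stacked instrument boxes with a tilted red-framed screen stand between the start pose and the plate, at about columns 75–240 in the top view. I'll triangulate their height before crossing.

Run:
```python
from h import *
for a,b in(((257,70),(215,135)),((184,127),(220,240)),((168,52),(102,140)),((98,106),(107,240))): print(tri(a,b))
for z in(0,.15,.25): print(onz("top",(238,290),z),onz("top",(75,290),z),onz("top",(238,120),z),onz("top",(75,120),z))
```

```text
(array([ 0.55926816, -0.09754194,  0.2605315 ]), np.float64(0.025268752430019602))
(array([ 0.35934657, -0.09219134,  0.21958174]), np.float64(0.0036567394009821602))
(array([0.54973819, 0.12494045, 0.26293915]), np.float64(0.011052789079113596))
(array([0.36030485, 0.13697991, 0.20635916]), np.float64(1.53457891583558e-05))
[ 0.25219478 -0.08043531  0.        ] [0.25209389 0.313931   0.        ] [ 0.66328995 -0.07334563  0.        ] [0.67287875 0.34225923 0.        ]
[ 0.26055607 -0.11202898  0.15      ] [0.26046892 0.22859847 0.15      ] [ 0.61563278 -0.10590538  0.15      ] [0.62391495 0.25306651 0.15      ]
[ 0.26613025 -0.13309142  0.25      ] [0.26605228 0.17171011 0.25      ] [ 0.58386134 -0.12761188  0.25      ] [0.59127242 0.1936047  0.25      ]
```

{"method": "servo_tool", "body": {
  "series": [
    [0, 0, 0.8, 0, 0, 0, 0],
    [0.2, -0.3, 0.9, 0, 0, -0.02, 0],
    [0.4, -0.6, 0.9, 0, 0, -0.05, 0],
    [0.7, -1, 0.9, 0, 0, -0.073, 0],
    [0.7, -1, 0.9, 0, 0, -0.073, 0]
  ]
}}

```text
time: 1.7
tool_pos: [0.3437, 0.4888, 0.3657]
tcp_rot: [0.932, 2.999, 0.004]
wrist_force: [0.8, -0.9, -0.9]
width: 0.997
grip_force: 0.0
```

{"method": "servo_tool", "body": {
  "series": [
    [0.3, -0.3, 0, 0, 0, -0.02, 0],
    [0.5, -0.6, 0, 0, 0, -0.05, 0],
    [0.7, -1, 0, 0, 0, -0.073, 0],
    [0.7, -1, 0, 0, 0, -0.073, 0],
    [0.7, -1, 0, 0, 0, -0.073, 0]
  ]
}}

```text
time: 2.2
tool_pos: [0.4499, 0.3359, 0.3643]
tcp_rot: [1.276, 2.869, -0.001]
wrist_force: [0.4, 1.0, 0.3]
width: 1.004
grip_force: 0.0
```

{"method": "servo_tool", "body": {
  "series": [
    [0.1, -0.3, 0, 0, 0, -0.02, 0],
    [0.2, -0.6, 0, 0, 0, -0.05, 0],
    [0.3, -1, 0, 0, 0, -0.073, 0],
    [0.3, -1, 0, 0, 0, -0.073, 0]
  ]
}}

```text
time: 2.6
tool_pos: [0.4936, 0.1864, 0.3641]
tcp_rot: [1.595, 2.705, -0.001]
wrist_force: [-0.1, 0.7, -0.3]
width: 1.001
grip_force: 0.0
```

{"method": "servo_tool", "body": {
  "series": [
    [0, -0.3, 0, 0, 0, -0.02, 0],
    [0, -0.6, 0, 0, 0, -0.05, 0],
    [0, -1, 0, 0, 0, -0.073, 0],
    [0, -1, 0, 0, 0, -0.073, 0]
  ]
}}

```text
time: 3.0
tool_pos: [0.4928, 0.0367, 0.3641]
tcp_rot: [1.893, 2.506, -0.001]
wrist_force: [0.1, 0.6, 0.0]
width: 0.997
grip_force: 0.0
```

{"method": "servo_tool", "body": {
  "series": [
    [-0.1, -0.3, 0, 0, 0, -0.02, 0],
    [-0.2, -0.6, 0, 0, 0, -0.05, 0],
    [-0.25, -1, 0, 0, 0, -0.073, 0],
    [-0.25, -1, 0, 0, 0, -0.073, 0]
  ]
}}

```text
time: 3.4
tool_pos: [0.455, -0.1129, 0.3641]
tcp_rot: [2.167, 2.273, -0.001]
wrist_force: [0.7, -0.1, -0.1]
width: 1.0
grip_force: 0.0
```

{"method": "servo_tool", "body": {
  "series": [
    [-0.2, -0.3, 0, 0, 0, 0, 0.3],
    [-0.3, -0.6, -0.1, 0, 0, 0, 0.3],
    [-0.5, -1, -0.3, 0, 0, 0, 0.3],
    [-0.5, -1, -0.5, 0, 0, 0, 0.3],
    [-0.5, -1, -0.5, 0, 0, 0, 0.3]
  ]
}}

```text
time: 3.9
tool_pos: [0.3774, -0.2593, 0.2829]
tcp_rot: [-2.158, -2.269, 0.001]
wrist_force: [-1.1, 1.1, -0.2]
width: 0.699
grip_force: 0.0
```

{"method": "servo_tool", "body": {
  "series": [
    [-0.1, -0.4, -0.5, 0, 0, 0, 0.3],
    [-0.1, -0.4, -0.9, 0, 0, 0, 0.3],
    [-0.1, -0.4, -0.9, 0, 0, 0, 0.3],
    [-0.1, -0.4, -0.9, 0, 0, 0, 0.3],
    [-0.1, -0.4, -0.9, 0, 0, 0, 0.3],
    [-0.1, -0.4, -0.9, 0, 0, 0, 0.3]
  ]
}}

```text
time: 4.5
tool_pos: [0.368, -0.3208, 0.1569]
tcp_rot: [2.159, 2.276, 0.001]
wrist_force: [-0.6, -0.6, 0.3]
width: 0.703
grip_force: 0.0
```

Run:
```python
from h import *
s=bot.read_state();print(s["tool_pos"],s["tcp_rot"],s["wrist_force"],s["q"])
for n in("scene","top"): cv2.imwrite(f"pics/{n}1.png",cv2.resize(bot.read_camera(n)[170:320,230:420,::-1],None,fx=2.1,fy=2.1,interpolation=2))
cv2.imwrite("pics/c1.png",np.hstack([cv2.imread(f"pics/{n}1.png") for n in("scene","top")]))
print(proj("scene",s["tool_pos"]),proj("top",s["tool_pos"]))
```

```text
[ 0.36802567 -0.32076177  0.15687629] [2.15861137e+00 2.27632570e+00 1.08118242e-03] [-0.64491038 -0.58680198  0.33243117] [-7.68435642e-01 -3.42901798e-02  2.07757523e+00  8.24504478e-04
  1.09380062e+00 -8.21885076e-01]
[[297.14383947 192.00241146]] [[340.77161518 235.60535395]]
```

View pics/c1.png

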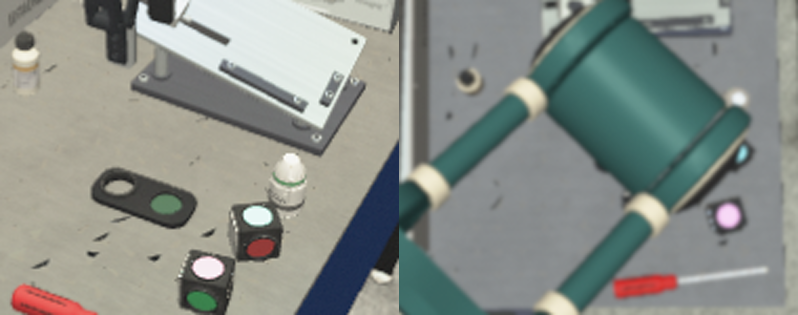

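{"method": "servo_tool", "body": {
  "series": [
    [-0.04, -0.02, -0.3, 0, 0, 0, 0.3],
    [-0.04, -0.02, -0.6, 0, 0, 0, 0.3],
    [-0.04, -0.02, -0.87, 0, 0, 0, 0.3],
    [-0.04, -0.02, -0.87, 0, 0, 0, 0.3],
    [-0.04, -0.02, -0.87, 0, 0, 0, 0.3],
    [-0.04, -0.02, -0.87, 0, 0, 0, 0.3],
    [-0.04, -0.02, -0.87, 0, 0, 0, 0.3],
    [-0.04, -0.02, -0.87, 0, 0, 0, 0.3]
  ]
}}

```text
time: 5.4
tool_pos: [0.3609, -0.3248, 0.0257]
tcp_rot: [2.161, 2.275, -0.0]
wrist_force: [0.4, -0.4, 0.2]
width: 0.699
grip_force: 0.0
```

Run:
```python
from h import *
s=bot.read_state();print(s["tool_pos"],s["tcp_rot"],s["wrist_force"],s["q"])
cv2.imwrite("pics/s2.png",cv2.resize(bot.read_camera("scene")[215:305,250:370,::-1],None,fx=5,fy=5,interpolation=2))
```

```text
[ 0.3608943  -0.32476715  0.02568466] [ 2.16065732e+00  2.27462926e+00 -1.34276597e-04] [ 0.37208867 -0.3672315   0.24786377] [-7.84080726e-01  1.34991548e-01  2.18288721e+00  2.75088516e-05
  8.19376939e-01 -8.35481424e-01]
```

View pics/s2.png

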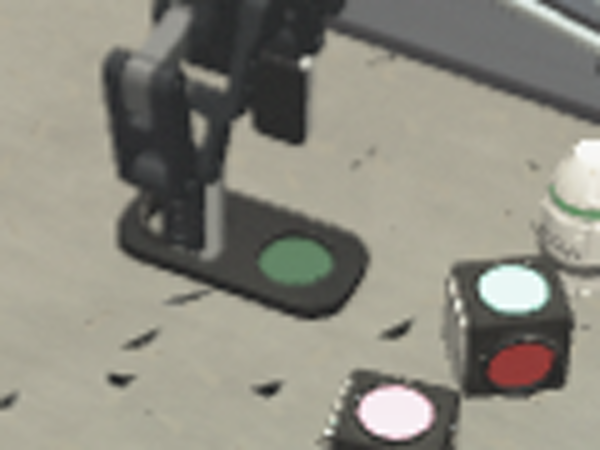

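{"method": "servo_tool", "body": {
  "series": [
    [0.007, 0.007, -0.08, 0, 0, 0, 0.3],
    [0.007, 0.007, -0.13, 0, 0, 0, 0.3],
    [0.007, 0.007, -0.17, 0, 0, 0, 0.3],
    [0.007, 0.007, -0.17, 0, 0, 0, 0.3],
    [0.007, 0.007, -0.17, 0, 0, 0, 0.3],
    [0.007, 0.007, -0.17, 0, 0, 0, 0.35],
    [0.007, 0.007, -0.17, 0, 0, 0, 0.4],
    [0.007, 0.007, -0.17, 0, 0, 0, 0.43],
    [0.007, 0.007, -0.17, 0, 0, 0, 0.45],
    [0.007, 0.007, -0.17, 0, 0, 0, 0.46]
  ],
  "newtons": 20
}}

```text
time: 6.45
tool_pos: [0.3607, -0.3225, -0.0019]
tcp_rot: [2.163, 2.277, 0.0]
wrist_force: [0.4, 0.6, 0.2]
width: 0.541
grip_force: 0.2
```

{"method": "servo_tool", "body": {
  "series": [
    [0, 0, 0.01, 0, 0, 0, 0.47],
    [0, 0, 0.01, 0, 0, 0, 0.475],
    [0, 0, 0.01, 0, 0, 0, 0.48],
    [0, 0, 0.01, 0, 0, 0, 0.485],
    [0, 0, 0.01, 0, 0, 0, 0.485]
  ]
}}

```text
time: 6.95
tool_pos: [0.3607, -0.3225, -0.0004]
tcp_rot: [2.163, 2.277, 0.0]
wrist_force: [1.2, -0.7, 1.3]
width: 0.515
grip_force: 1.7
```

{"method": "servo_tool", "body": {
  "series": [
    [0, 0, 0, 0, 0, 0, 0.49],
    [0, 0, 0, 0, 0, 0, 0.495],
    [0, 0, 0, 0, 0, 0, 0.495],
    [0, 0, 0, 0, 0, 0, 0.495]
  ]
}}

```text
time: 7.35
tool_pos: [0.3607, -0.3225, -0.0003]
tcp_rot: [2.164, 2.277, 0.0]
wrist_force: [-0.7, 1.7, 4.8]
width: 0.509
grip_force: 14.5
```

{"method": "servo_tool", "body": {
  "series": [
    [0, 0, 0, 0, 0, 0, 0.491],
    [0, 0, 0, 0, 0, 0, 0.491],
    [0, 0, 0.03, 0, 0, 0, 0.491],
    [0, 0, 0.1, 0, 0, 0, 0.491],
    [0, 0, 0.2, 0, 0, 0, 0.491],
    [0, 0, 0.2, 0, 0, 0, 0.491]
  ]
}}

```text
time: 7.95
tool_pos: [0.3617, -0.3237, 0.0314]
tcp_rot: [2.161, 2.275, -0.0]
wrist_force: [0.5, -0.2, -0.9]
width: 0.508
grip_force: 11.6
```

Run:
```python
from h import *
s=bot.read_state();print(s["tool_pos"],s["tcp_rot"],s["wrist_force"],s["grip_force"])
cv2.imwrite("pics/s3.png",cv2.resize(bot.read_camera("scene")[205:295,250:370,::-1],None,fx=5,fy=5,interpolation=2))
from scipy.spatial.transform import Rotation as Ro
z=np.load("rest.npz");R,t=z["R"],z["t"]
Rt=np.c_[R[:,1],R[:,0],-R[:,2]]
Rc=Ro.from_rotvec(s["tcp_rot"]).as_matrix()
print("turn/180",Ro.from_matrix(Rt@Rc.T).as_rotvec()/np.pi)
for h in(0.06,.02,0.0): # TCP height above surface
  T=R@[.042,.061,h]+t; print(h,T,(T-s["tool_pos"])/.15)
```

```text
[ 0.3616822  -0.32366625  0.03143912] [ 2.16113395e+00  2.27472478e+00 -2.72219882e-04] [ 0.46435373 -0.16540563 -0.88000687] 11.646864116191864
turn/180 [ 0.09844506 -0.09057547  0.00328874]
0.06 [ 0.52660091 -0.37875033  0.11944561] [ 1.09945811 -0.36722716  0.58670995]
0.02 [ 0.53769873 -0.36679452  0.08292305] [ 1.17344355 -0.28752178  0.34322624]
0.0 [ 0.54324764 -0.36081662  0.06466178] [ 1.21043627 -0.24766909  0.22148438]
```

View pics/s3.png

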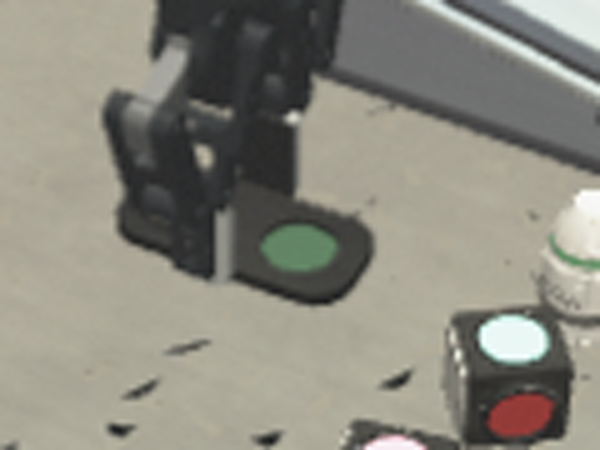

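{"method": "servo_tool", "body": {
  "series": [
    [0, 0, 0.3, 0, 0, 0, 0.491],
    [0.1, 0, 0.6, 0, 0, 0, 0.491],
    [0.3, -0.1, 0.8, 0.03, -0.03, 0, 0.491],
    [0.6, -0.2, 0.8, 0.06, -0.06, 0.002, 0.491],
    [0.8, -0.3, 0.8, 0.098, -0.09, 0.003, 0.491],
    [0.9, -0.37, 0.8, 0.098, -0.09, 0.003, 0.491],
    [0.9, -0.37, 0.8, 0.098, -0.09, 0.003, 0.491],
    [0.9, -0.37, 0.8, 0.098, -0.09, 0.003, 0.491],
    [0.9, -0.37, 0.8, 0.098, -0.09, 0.003, 0.491]
  ]
}}

```text
time: 8.9
tool_pos: [0.4947, -0.3766, 0.1489]
tcp_rot: [-2.099, -2.233, -0.65]
wrist_force: [0.4, -0.5, -0.4]
width: 0.514
grip_force: 11.6
```

```bash
cat >> h.py <<'E'
from scipy.spatial.transform import Rotation as Ro
_z=np.load("rest.npz");R,t=_z["R"],_z["t"]
Rt=np.c_[R[:,1],R[:,0],-R[:,2]]
def where():
    s=bot.read_state();Rc=Ro.from_rotvec(s["tcp_rot"]).as_matrix()
    print("tcp",s["tool_pos"].round(4),"rest mm",(R.T@(s["tool_pos"]-t)*1e3).round(1),"turn/180",(Ro.from_matrix(Rt@Rc.T).as_rotvec()/np.pi).round(4),"F rest",(R.T@s["wrist_force"]).round(2),"grip",s["grip_force"],"w",s["width"],"t",s["time"])
    return s
def go(x,y,z):
    s=bot.read_state(); print("shift",((R@(np.array([x,y,z])/1e3)+t-s["tool_pos"])/.15).round(4))
E
python3 - <<'E'
from h import *
where(); go(42,61,60); go(42,61,20); go(42,61,5)
print("green",onz("scene",(310,254.6),.038))
print("unit rest axes /mm in units",(R/150).round(5))
E
```

```text
tcp [ 0.4947 -0.3766  0.1489] rest mm [20.3 74.6 95.1] turn/180 [-0.0007 -0.0018 -0.0006] F rest [ 0.23 -0.65 -0.3 ] grip 11.646938771009445 w 0.5140463792074614 t 8.9
shift [ 0.2124 -0.0145 -0.1963]
shift [ 0.2864  0.0653 -0.4398]
shift [ 0.3141  0.0951 -0.5311]
green [ 0.36090195 -0.35096255  0.038     ]
unit rest axes /mm in units [[ 0.00637 -0.00068 -0.00185]
 [ 0.0001   0.00636 -0.00199]
 [ 0.00197  0.00188  0.00609]]
```

{"method": "servo_tool", "body": {
  "series": [
    [0.19, -0.02, -0.12, 0, 0, 0, 0.491],
    [0.19, -0.02, -0.12, 0, 0, 0, 0.491],
    [0.22, 0.02, -0.24, 0, -0.002, 0, 0.491],
    [0.26, 0.06, -0.36, 0, -0.002, 0, 0.491],
    [0.3, 0.1, -0.48, 0, -0.002, 0, 0.491],
    [0.3, 0.1, -0.48, 0, -0.002, 0, 0.491],
    [0.3, 0.1, -0.48, 0, -0.002, 0, 0.491],
    [0.3, 0.1, -0.48, 0, -0.002, 0, 0.491]
  ]
}}

```text
time: 9.7
tool_pos: [0.5407, -0.3634, 0.079]
tcp_rot: [-2.103, -2.239, -0.658]
wrist_force: [-1.0, 0.9, -0.3]
width: 0.509
grip_force: 11.6
```

Run:
```python
from h import *
where(); go(42,64,0)
cv2.imwrite("pics/s4.png",cv2.resize(bot.read_camera("scene")[140:240,280:410,::-1],None,fx=6,fy=6,interpolation=2))
# projected expected plate/rail corners in crop px
for X in((0,8,8),(0,96,8),(8,0,8),(44,0,8),(64,107,12),(64,15,12),(20,107,12),(20,15,12)):
    print(X,((proj("scene",R@(np.array(X)/1e3)+t)[0]-[280,140])*6).round())
```

```text
tcp [ 0.5407 -0.3634  0.079 ] rest mm [43.8 62.8 14.6] turn/180 [ 0.0001  0.001  -0.0003] F rest [-0.99  0.92 -0.25] grip 11.648070216178894 w 0.5088244050212208 t 9.7
shift [ 0.0147  0.0365 -0.09  ]
(0, 8, 8) [579. 473.]
(0, 96, 8) [336. 345.]
(8, 0, 8) [611. 466.]
(44, 0, 8) [654. 384.]
(64, 107, 12) [392. 185.]
(64, 15, 12) [639. 312.]
(20, 107, 12) [335. 279.]
(20, 15, 12) [587. 410.]
```

View pics/s4.png

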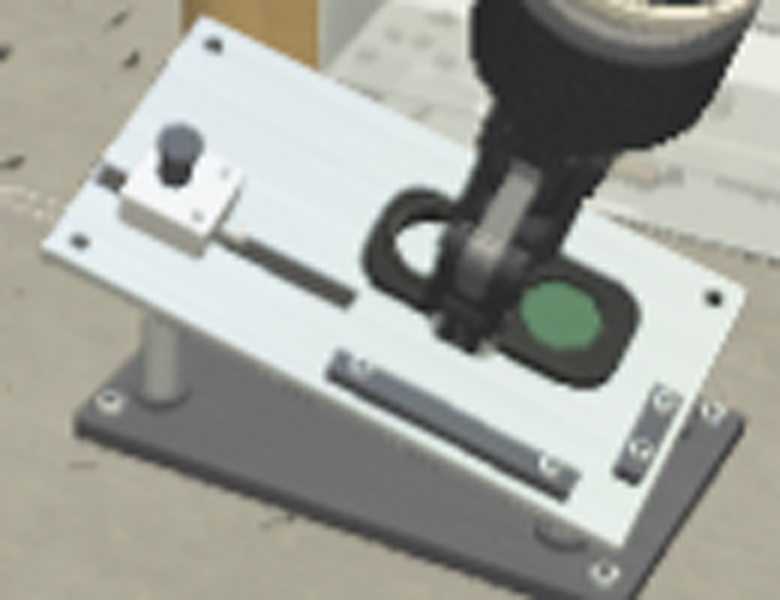

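{"method": "servo_tool", "body": {
  "series": [
    [-0.001, 0.01, -0.035, 0, 0.001, 0, 0.491],
    [0.008, 0.021, -0.067, 0, 0.001, 0, 0.491],
    [0.008, 0.021, -0.067, 0, 0.001, 0, 0.491],
    [0.008, 0.021, -0.067, 0, 0.001, 0, 0.491],
    [0.008, 0.021, -0.067, 0, 0.001, 0, 0.491]
  ]
}}

```text
time: 10.25
tool_pos: [0.5417, -0.3597, 0.0673]
tcp_rot: [-2.102, -2.235, -0.654]
wrist_force: [0.1, -0.5, -0.9]
width: 0.511
grip_force: 11.6
```

```bash
python3 -c "
from h import *
where()"
```

```text
tcp [ 0.5417 -0.3597  0.0673] rest mm [41.3 62.9  2.5] turn/180 [-0.0004 -0.0004 -0.0003] F rest [-0.2  -0.71 -0.72] grip 11.644495278596878 w 0.5109446984413561 t 10.25
```

{"method": "servo_tool", "body": {
  "series": [
    [0.001, 0.001, -0.003, 0, 0, 0, 0.491],
    [0.002, 0.002, -0.006, 0, 0, 0, 0.491],
    [0.003, 0.003, -0.009, 0, 0, 0, 0.491],
    [0.003, 0.003, -0.009, 0, 0, 0, 0.491]
  ]
}}

```text
time: 10.65
tool_pos: [0.5421, -0.3592, 0.066]
tcp_rot: [-2.102, -2.235, -0.654]
wrist_force: [0.8, -0.2, -0.5]
width: 0.508
grip_force: 11.7
```

{"method": "servo_tool", "body": {
  "series": [
    [0.001, 0.001, -0.003, 0, 0, 0, 0.491],
    [0.002, 0.002, -0.006, 0, 0, 0, 0.491],
    [0.002, 0.002, -0.006, 0, 0, 0, 0.491]
  ]
}}

```text
time: 10.95
tool_pos: [0.5425, -0.3593, 0.0657]
tcp_rot: [-2.102, -2.236, -0.654]
wrist_force: [-2.5, -1.0, 3.6]
width: 0.503
grip_force: 12.1
```

```bash
python3 -c "
from h import *
where()"
```

```text
tcp [ 0.5425 -0.3593  0.0657] rest mm [41.6 62.8  0.8] turn/180 [-0.0002 -0.0003 -0.0003] F rest [-1.31  0.34  4.28] grip 12.07170233130455 w 0.5028756872798262 t 10.95
```

{"method": "servo_tool", "body": {
  "series": [
    [0, 0, 0, 0, 0, 0, 0.48],
    [0, 0, 0, 0, 0, 0, 0.47],
    [0, 0, 0, 0, 0, 0, 0.46],
    [0, 0, 0, 0, 0, 0, 0.45],
    [0, 0, 0, 0, 0, 0, 0.45],
    [0, 0, 0, 0, 0, 0, 0.45]
  ]
}}

```text
time: 11.55
tool_pos: [0.5424, -0.3589, 0.065]
tcp_rot: [-2.102, -2.235, -0.654]
wrist_force: [0.4, 0.2, -0.6]
width: 0.552
grip_force: 0.1
```

Run:
```python
from h import *
where()
cv2.imwrite("pics/s5.png",cv2.resize(bot.read_camera("scene")[140:240,280:410,::-1],None,fx=6,fy=6,interpolation=2))
```

```text
tcp [ 0.5424 -0.3589  0.065 ] rest mm [41.3 63.  -0.1] turn/180 [-0.0005 -0.0005 -0.0003] F rest [ 0.17 -0.04 -0.7 ] grip 0.10736732510849833 w 0.551640714938509 t 11.55
```

View pics/s5.png

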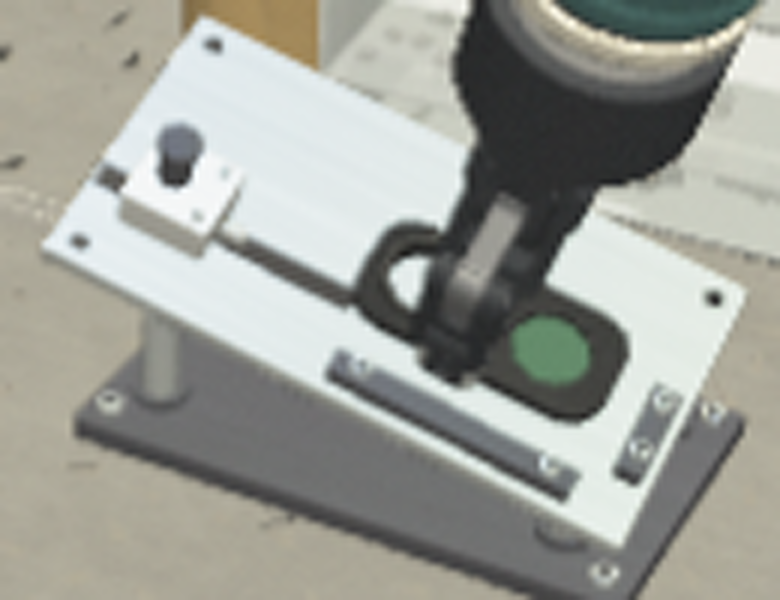

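{"method": "servo_tool", "body": {
  "series": [
    [-0.06, -0.06, 0.18, 0, 0, 0, 0.45],
    [-0.11, -0.12, 0.37, 0, 0, 0, 0.45],
    [-0.15, -0.16, 0.49, 0, 0, 0, 0.45],
    [-0.15, -0.16, 0.49, 0, 0, 0, 0.45],
    [-0.15, -0.16, 0.49, 0, 0, 0, 0.45],
    [-0.15, -0.16, 0.49, 0, 0, 0, 0.45]
  ]
}}

```text
time: 12.2
tool_pos: [0.5194, -0.3818, 0.1369]
tcp_rot: [-2.1, -2.233, -0.654]
wrist_force: [0.0, 0.3, 0.5]
width: 0.547
grip_force: 0.0
```

Run:
```python
from h import *
where()
im=bot.read_camera("scene"); cv2.imwrite("pics/s6raw.png",im[:,:,::-1])
cv2.imwrite("pics/s6.png",cv2.resize(im[140:240,280:410,::-1],None,fx=6,fy=6,interpolation=2))
for X in((0,0,6),(44,0,6),(44,92,6),(0,92,6),(22,23,8),(22,69,8)):
    print(X,((proj("scene",R@(np.array(X)/1e3)+t)[0]-[280,140])*6).round())
```

```text
tcp [ 0.5194 -0.3818  0.1369] rest mm [40.2 63.8 78.8] turn/180 [-0.0011 -0.001  -0.0004] F rest [0.19 0.44 0.4 ] grip 0.0 w 0.5473965460474877 t 12.2
(0, 0, 6) [600. 488.]
(44, 0, 6) [652. 387.]
(44, 92, 6) [403. 258.]
(0, 92, 6) [345. 354.]
(22, 23, 8) [565. 400.]
(22, 69, 8) [438. 335.]
```

View pics/s6.png

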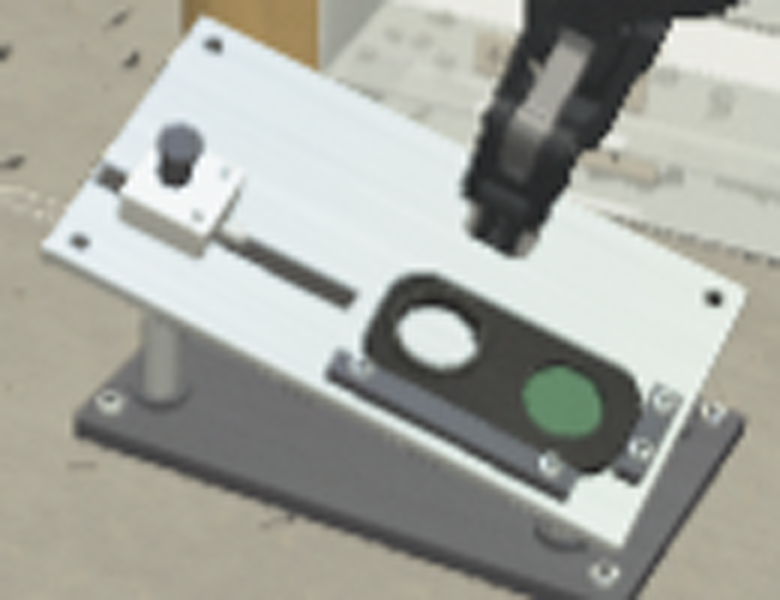

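The plate has slid into the corner. Its hole centres, at (438,337) and (565,402) in the crop, sit within about 1 mm of the home projection. Next I'll check it numerically from both cameras and locate the keeper.

```bash
cat > chk.py <<'E'
from h import *
def chk(n):
    im=bot.read_camera(n).astype(int); r,g,b=im[...,0],im[...,1],im[...,2]
    q=proj(n,R@[.022,.023,.008]+t)[0]; yy,xx=np.mgrid[:400,:640]
    w=np.clip(g-r-8,0,None)*(np.hypot(xx-q[0],yy-q[1])<11); 
    if w.sum()<50: print(n,"green hidden");return
    u=np.array([(w*xx).sum(),(w*yy).sum()])/w.sum()
    o,v=ray(n,u); P=R.T@(o-t); D=R.T@v; X=P+D*(.005-P[2])/D[2]
    print(n,"green px",u.round(2),"rest mm at z5",(X*1e3).round(2))
    m=bot.trace("filter_plate",n)
    if m:
        ct=max(cv2.findContours(m[0]["mask"].astype(np.uint8),0,1)[0],key=cv2.contourArea)[:,0].astype(float)
        L=[]
        for c in ct:
            o,v=ray(n,c);P=R.T@(o-t);D=R.T@v;L.append((P+D*(.006-P[2])/D[2])[:2]*1e3)
        print("  mask rect",cv2.minAreaRect(np.array(L,np.float32)))
E
python3 - <<'E'
from chk import *
for n in("scene","top"):
    chk(n)
    for k,X in(("keeper_post",(22,0,38)),("keeper_face",(22,0,4)),("end_stop",(26,0,8)),("long_rail",(0,52,8))):
        r=bot.mark_of(k,n)
        if r:
            o,v=ray(n,(r[0]["at"][1]*640,r[0]["at"][0]*400));P=R.T@(o-t)*1e3;D=R.T@v;print(n,k,(P+D*(X[2]-P[2])/D[2]).round(1),round(r[0]["score"],2))
E
```

```text
scene green px [373.34 206.48] rest mm at z5 [23.71 24.55  5.  ]
  mask rect ((23.835969924926758, 47.25938034057617), (92.02914428710938, 44.52945327758789), 89.87559509277344)
scene keeper_post [ 20.4 166.6  38. ] 0.82
scene keeper_face [ 25.1 155.1   4. ] 0.53
scene end_stop [31.2 -6.8  8. ] 0.62
scene long_rail [ 0.3 48.3  8. ] 0.8
top green px [372.25 167.21] rest mm at z5 [24.81 26.45  5.  ]
  mask rect ((23.39859390258789, 57.38780975341797), (46.329463958740234, 80.02570343017578), 0.3001960813999176)
top keeper_post [ 22.6 175.2  38. ] 0.53
top keeper_face [ 27.1 155.6   4. ] 0.69
top long_rail [-3.7 52.6  8. ] 0.85
```

{"method": "servo_tool", "body": {
  "series": [
    [0.24, -0.05, 0, 0, 0, 0, 1],
    [0.245, -0.05, -0.16, 0, 0, 0, 1],
    [0.245, -0.05, -0.16, 0, 0, 0, 1],
    [0.245, -0.05, -0.16, 0, 0, 0, 1],
    [0.28, 0, -0.3, 0, 0, 0, 1],
    [0.32, 0.03, -0.41, 0, 0, 0, 1],
    [0.32, 0.03, -0.41, 0, 0, 0, 1],
    [0.32, 0.03, -0.41, 0, 0, 0, 1]
  ],
  "newtons": 20
}}

```text
time: 13.65
tool_pos: [0.5676, -0.378, 0.0769]
tcp_rot: [-2.101, -2.234, -0.654]
wrist_force: [-0.8, -0.9, 0.3]
width: 0.002
grip_force: 0.0
```

```bash
python3 -c "
from h import *
where()
go(68,46,4);go(60,46,4)"
```

```text
tcp [ 0.5676 -0.378   0.0769] rest mm [68.6 45.6  9.5] turn/180 [-0.0007 -0.0007 -0.0004] F rest [-0.67 -0.65  0.76] grip 0.0 w 0.0019811307357657307 t 13.65
shift [ 0.0059  0.0135 -0.034 ]
shift [-0.045   0.0128 -0.0498]
```

{"method": "servo_tool", "body": {
  "series": [
    [0.006, 0.0135, -0.034, 0, 0, 0, 1],
    [0.006, 0.0135, -0.034, 0, 0, 0, 1],
    [-0.007, 0.0135, -0.038, 0, 0, 0, 1],
    [-0.02, 0.013, -0.042, 0, 0, 0, 1],
    [-0.026, 0.013, -0.044, 0, 0, 0, 1],
    [-0.026, 0.013, -0.044, 0, 0, 0, 1]
  ]
}}

```text
time: 14.25
tool_pos: [0.5638, -0.3766, 0.0706]
tcp_rot: [-2.102, -2.235, -0.654]
wrist_force: [-0.2, -0.8, -0.1]
width: -0.0
grip_force: 0.0
```

{"method": "servo_tool", "body": {
  "series": [
    [-0.0032, 0, -0.001, 0, 0, 0, 1],
    [-0.0064, 0, -0.002, 0, 0, 0, 1],
    [-0.0064, 0, -0.002, 0, 0, 0, 1]
  ]
}}

```text
time: 14.55
tool_pos: [0.5631, -0.3765, 0.0702]
tcp_rot: [-2.102, -2.235, -0.654]
wrist_force: [-0.5, -0.5, 0.1]
width: -0.002
grip_force: 0.0
```

{"method": "servo_tool", "body": {
  "series": [
    [-0.0032, 0, -0.001, 0, 0, 0, 1],
    [-0.0064, 0, -0.002, 0, 0, 0, 1],
    [-0.0064, 0, -0.002, 0, 0, 0, 1]
  ]
}}

```text
time: 14.85
tool_pos: [0.5621, -0.3765, 0.0699]
tcp_rot: [-2.102, -2.235, -0.654]
wrist_force: [-0.2, 0.9, 0.8]
width: -0.001
grip_force: 0.0
```

```bash
python3 -c "
from chk import *
where();chk('scene')"
```

```text
tcp [ 0.5621 -0.3765  0.0699] rest mm [61.3 45.6  4.2] turn/180 [-0.0004 -0.0004 -0.0003] F rest [0.05 1.1  0.47] grip 0.0 w -0.0008902291862954039 t 14.85
scene green px [373.34 206.48] rest mm at z5 [23.72 24.54  5.  ]
  mask rect ((24.605478286743164, 48.02925491333008), (41.86424255371094, 89.7582778930664), 0.9882216453552246)
```

{"method": "servo_tool", "body": {
  "series": [
    [-0.0032, 0, -0.001, 0, 0, 0, 1],
    [-0.0064, 0, -0.002, 0, 0, 0, 1],
    [-0.0064, 0, -0.002, 0, 0, 0, 1]
  ]
}}

```text
time: 15.25
tool_pos: [0.5611, -0.3765, 0.0696]
tcp_rot: [-2.102, -2.235, -0.654]
wrist_force: [-0.6, -0.0, -0.7]
width: 0.003
grip_force: 0.0
```

{"method": "servo_tool", "body": {
  "series": [
    [-0.0032, 0, -0.001, 0, 0, 0, 1],
    [-0.0064, 0, -0.002, 0, 0, 0, 1],
    [-0.0064, 0, -0.002, 0, 0, 0, 1]
  ]
}}

```text
time: 15.55
tool_pos: [0.5601, -0.3765, 0.0693]
tcp_rot: [-2.102, -2.235, -0.654]
wrist_force: [0.1, -0.0, 0.1]
width: 0.0
grip_force: 0.0
```

```bash
python3 -c "
from chk import *
where();chk('scene')"
```

```text
tcp [ 0.5601 -0.3765  0.0693] rest mm [59.2 45.6  4.2] turn/180 [-0.0004 -0.0004 -0.0003] F rest [ 0.16 -0.    0.05] grip 0.0 w 0.0003936520521094108 t 15.55
scene green px [373.35 206.48] rest mm at z5 [23.74 24.53  5.  ]
  mask rect ((24.41798210144043, 46.46485900878906), (93.55718994140625, 45.79294967651367), 89.61766815185547)
```

{"method": "servo_tool", "body": {
  "series": [
    [-0.0032, 0, -0.001, 0, 0, 0, 1],
    [-0.0064, 0, -0.002, 0, 0, 0, 1],
    [-0.0064, 0, -0.002, 0, 0, 0, 1]
  ]
}}

```text
time: 15.95
tool_pos: [0.5591, -0.3765, 0.069]
tcp_rot: [-2.102, -2.235, -0.654]
wrist_force: [-0.1, 0.2, 0.2]
width: -0.002
grip_force: 0.0
```

{"method": "servo_tool", "body": {
  "series": [
    [-0.0032, 0, -0.001, 0, 0, 0, 1],
    [-0.0064, 0, -0.002, 0, 0, 0, 1],
    [-0.0064, 0, -0.002, 0, 0, 0, 1]
  ]
}}

```text
time: 16.25
tool_pos: [0.5582, -0.3765, 0.0687]
tcp_rot: [-2.102, -2.235, -0.654]
wrist_force: [-1.1, 0.7, -0.1]
width: 0.001
grip_force: 0.0
```

```bash
python3 -c "
from chk import *
where();chk('scene')"
```

```text
tcp [ 0.5582 -0.3765  0.0687] rest mm [57.2 45.7  4.2] turn/180 [-0.0004 -0.0004 -0.0003] F rest [-1.02  0.77  0.02] grip 0.0 w 0.0014344551636791324 t 16.25
scene green px [373.35 206.48] rest mm at z5 [23.73 24.53  5.  ]
  mask rect ((24.338449478149414, 46.901214599609375), (44.74296569824219, 92.84732818603516), 0.3628275394439697)
```

{"method": "servo_tool", "body": {
  "series": [
    [-0.0032, 0, -0.001, 0, 0, 0, 1],
    [-0.0064, 0, -0.002, 0, 0, 0, 1],
    [-0.0064, 0, -0.002, 0, 0, 0, 1]
  ]
}}

```text
time: 16.65
tool_pos: [0.5572, -0.3765, 0.0684]
tcp_rot: [-2.102, -2.235, -0.654]
wrist_force: [-1.4, -0.4, -0.3]
width: -0.003
grip_force: 0.0
```

{"method": "servo_tool", "body": {
  "series": [
    [-0.0032, 0, -0.001, 0, 0, 0, 1],
    [-0.0064, 0, -0.002, 0, 0, 0, 1],
    [-0.0064, 0, -0.002, 0, 0, 0, 1]
  ]
}}

```text
time: 16.95
tool_pos: [0.5563, -0.3765, 0.0681]
tcp_rot: [-2.102, -2.235, -0.654]
wrist_force: [0.9, -1.3, -0.2]
width: 0.0
grip_force: 0.0
```

```bash
python3 -c "
from chk import *
where();chk('scene')"
```

```text
tcp [ 0.5563 -0.3765  0.0681] rest mm [55.2 45.7  4.2] turn/180 [-0.0004 -0.0004 -0.0003] F rest [ 0.78 -1.42 -0.01] grip 0.0 w 0.00034062459408262964 t 16.95
scene green px [373.35 206.47] rest mm at z5 [23.75 24.54  5.  ]
  mask rect ((23.524141311645508, 47.122276306152344), (44.076141357421875, 91.53678894042969), 0.97239750623703)
```

{"method": "servo_tool", "body": {
  "series": [
    [-0.0032, 0, -0.001, 0, 0, 0, 1],
    [-0.0064, 0, -0.002, 0, 0, 0, 1],
    [-0.0064, 0, -0.002, 0, 0, 0, 1]
  ]
}}

```text
time: 17.35
tool_pos: [0.5553, -0.3765, 0.0678]
tcp_rot: [-2.102, -2.235, -0.654]
wrist_force: [0.1, 0.2, -0.0]
width: -0.001
grip_force: 0.0
```

{"method": "servo_tool", "body": {
  "series": [
    [-0.0032, 0, -0.001, 0, 0, 0, 1],
    [-0.0064, 0, -0.002, 0, 0, 0, 1],
    [-0.0064, 0, -0.002, 0, 0, 0, 1]
  ]
}}

```text
time: 17.65
tool_pos: [0.5544, -0.3765, 0.0675]
tcp_rot: [-2.102, -2.235, -0.654]
wrist_force: [-0.4, 0.1, -0.6]
width: -0.0
grip_force: 0.0
```

```bash
python3 -c "
from chk import *
where();chk('scene')"
```

```text
tcp [ 0.5544 -0.3765  0.0675] rest mm [53.2 45.7  4.2] turn/180 [-0.0004 -0.0004 -0.0003] F rest [-0.52 -0.01 -0.49] grip 0.0 w -0.0004411521136838 t 17.65
scene green px [373.36 206.48] rest mm at z5 [23.75 24.52  5.  ]
  mask rect ((24.039403915405273, 46.358394622802734), (47.10318374633789, 91.53491973876953), 1.3162322044372559)
```

{"method": "servo_tool", "body": {
  "series": [
    [-0.0032, 0, -0.001, 0, 0, 0, 1],
    [-0.0064, 0, -0.002, 0, 0, 0, 1],
    [-0.0064, 0, -0.002, 0, 0, 0, 1]
  ]
}}

```text
time: 18.05
tool_pos: [0.5534, -0.3765, 0.0672]
tcp_rot: [-2.102, -2.235, -0.654]
wrist_force: [-0.9, 0.4, 0.4]
width: 0.002
grip_force: 0.0
```

{"method": "servo_tool", "body": {
  "series": [
    [-0.0032, 0, -0.001, 0, 0, 0, 1],
    [-0.0064, 0, -0.002, 0, 0, 0, 1],
    [-0.0064, 0, -0.002, 0, 0, 0, 1]
  ]
}}

```text
time: 18.35
tool_pos: [0.553, -0.3766, 0.0672]
tcp_rot: [-2.102, -2.235, -0.655]
wrist_force: [2.0, 0.7, 0.2]
width: 0.001
grip_force: 1.0
```

```bash
python3 -c "
from chk import *
where();chk('scene')"
```

```text
tcp [ 0.553  -0.3766  0.0672] rest mm [51.8 45.6  4.4] turn/180 [-0.0003 -0.0001 -0.0002] F rest [ 2.    0.52 -0.55] grip 1.043253131210804 w 0.001037132182866696 t 18.35
scene green px [373.26 206.73] rest mm at z5 [23.12 24.47  5.  ]
  mask rect ((24.43792724609375, 47.429561614990234), (46.91091537475586, 93.81027221679688), 0.48389962315559387)
```

{"method": "servo_tool", "body": {
  "series": [
    [-0.0032, 0, -0.001, 0, 0, 0, 1],
    [-0.0032, 0, -0.001, 0, 0, 0, 1]
  ]
}}

```text
time: 18.65
tool_pos: [0.5529, -0.3767, 0.0674]
tcp_rot: [-2.103, -2.236, -0.655]
wrist_force: [4.8, -0.4, 0.8]
width: -0.003
grip_force: 2.3
```

```bash
python3 -c "
from chk import *
where();chk('scene')"
```

```text
tcp [ 0.5529 -0.3767  0.0674] rest mm [51.8 45.7  4.5] turn/180 [-0.0003  0.0001 -0.0002] F rest [ 4.79 -0.63 -0.48] grip 2.330372929573059 w -0.0028206921884439034 t 18.65
scene green px [373.28 206.66] rest mm at z5 [23.28 24.47  5.  ]
  mask rect ((24.672025680541992, 46.367340087890625), (46.882484436035156, 91.76419067382812), 0.22422897815704346)
```

{"method": "servo_tool", "body": {
  "series": [
    [0.03, 0, 0.01, 0, 0, 0, 1],
    [0.051, 0.001, 0.016, 0, 0, 0, 1],
    [0.01, -0.04, 0.14, 0, 0, 0, 1],
    [-0.023, -0.08, 0.26, 0, 0, 0, 1],
    [-0.023, -0.08, 0.26, 0, 0, 0, 1],
    [-0.31, 0.34, 0.31, 0, 0, 0, 1],
    [-0.31, 0.34, 0.31, 0, 0, 0, 1],
    [-0.31, 0.34, 0.31, 0, 0, 0, 1],
    [-0.28, 0.37, 0.2, 0, 0, 0, 1],
    [-0.24, 0.413, 0.085, 0, 0, 0, 1],
    [-0.24, 0.413, 0.085, 0, 0, 0, 1],
    [-0.24, 0.413, 0.085, 0, 0, 0, 1]
  ]
}}

```text
time: 19.95
tool_pos: [0.5159, -0.3144, 0.0788]
tcp_rot: [-2.101, -2.234, -0.653]
wrist_force: [-0.4, -0.1, 1.1]
width: 0.001
grip_force: 0.0
```

```bash
python3 -c "
from chk import *
where();chk('scene');go(22,112,4);go(22,107,4)"
```

```text
tcp [ 0.5159 -0.3144  0.0788] rest mm [ 20.7 112.    6.6] turn/180 [-0.0007 -0.0008 -0.0004] F rest [-0.05  0.26  1.16] grip 0.0 w 0.0006994256621048426 t 19.95
scene green px [373.25 206.73] rest mm at z5 [23.1  24.48  5.  ]
  mask rect ((25.245943069458008, 46.620033264160156), (92.69271087646484, 46.508094787597656), 88.86244201660156)
shift [ 0.0091  0.0113 -0.0219]
shift [ 0.0125 -0.0205 -0.0313]
```

{"method": "servo_tool", "body": {
  "series": [
    [0.009, 0.011, -0.022, 0, 0, 0, 1],
    [0.009, 0.011, -0.022, 0, 0, 0, 1],
    [0.011, -0.008, -0.028, 0, 0, 0, 1],
    [0.0125, -0.02, -0.031, 0, 0, 0, 1],
    [0.0125, -0.02, -0.031, 0, 0, 0, 1]
  ]
}}

```text
time: 20.55
tool_pos: [0.518, -0.318, 0.075]
tcp_rot: [-2.102, -2.235, -0.654]
wrist_force: [-0.1, -0.1, 0.8]
width: 0.004
grip_force: 0.0
```

{"method": "servo_tool", "body": {
  "series": [
    [0, -0.003, -0.001, 0, 0, 0, 1],
    [0.001, -0.0064, -0.002, 0, 0, 0, 1],
    [0.001, -0.0064, -0.002, 0, 0, 0, 1]
  ]
}}

```text
time: 20.85
tool_pos: [0.5181, -0.3185, 0.0746]
tcp_rot: [-2.102, -2.235, -0.654]
wrist_force: [0.4, 1.1, 0.3]
width: -0.002
grip_force: 0.0
```

{"method": "servo_tool", "body": {
  "series": [
    [0, -0.003, -0.001, 0, 0, 0, 1],
    [0.001, -0.0064, -0.002, 0, 0, 0, 1],
    [0.001, -0.0064, -0.002, 0, 0, 0, 1]
  ]
}}

```text
time: 21.15
tool_pos: [0.5183, -0.3195, 0.0743]
tcp_rot: [-2.102, -2.235, -0.654]
wrist_force: [-0.2, -0.2, -0.6]
width: 0.0
grip_force: 0.0
```

```bash
python3 -c "
from chk import *
where();chk('scene')"
```

```text
tcp [ 0.5183 -0.3195  0.0743] rest mm [ 21.6 105.6   3.4] turn/180 [-0.0004 -0.0004 -0.0003] F rest [-0.41 -0.33 -0.42] grip 0.0 w 0.0001369722677877084 t 21.15
scene green px [373.23 206.72] rest mm at z5 [23.1 24.5  5. ]
  mask rect ((24.37664222717285, 47.851654052734375), (93.60956573486328, 44.72494125366211), 88.85916900634766)
```

{"method": "servo_tool", "body": {
  "series": [
    [0, -0.003, -0.001, 0, 0, 0, 1],
    [0.001, -0.0064, -0.002, 0, 0, 0, 1],
    [0.001, -0.0064, -0.002, 0, 0, 0, 1]
  ]
}}

```text
time: 21.55
tool_pos: [0.5184, -0.3205, 0.074]
tcp_rot: [-2.102, -2.235, -0.654]
wrist_force: [-1.4, 0.3, 0.1]
width: -0.003
grip_force: 0.0
```

{"method": "servo_tool", "body": {
  "series": [
    [0, -0.003, -0.001, 0, 0, 0, 1],
    [0.001, -0.0064, -0.002, 0, 0, 0, 1],
    [0.001, -0.0064, -0.002, 0, 0, 0, 1]
  ]
}}

```text
time: 21.85
tool_pos: [0.5185, -0.3214, 0.0736]
tcp_rot: [-2.102, -2.235, -0.654]
wrist_force: [-0.5, -1.0, -0.2]
width: 0.003
grip_force: 0.0
```

```bash
python3 -c "
from chk import *
where();chk('scene')"
```

```text
tcp [ 0.5185 -0.3214  0.0736] rest mm [ 21.6 103.7   3.3] turn/180 [-0.0004 -0.0004 -0.0003] F rest [-0.54 -0.92  0.21] grip 0.023130736581151723 w 0.0025900691560262834 t 21.85
scene green px [373.25 206.72] rest mm at z5 [23.13 24.48  5.  ]
  mask rect ((23.8864803314209, 46.68571853637695), (91.498046875, 44.667137145996094), 88.1688003540039)
```

{"method": "servo_tool", "body": {
  "series": [
    [0, -0.003, -0.001, 0, 0, 0, 1],
    [0.001, -0.0064, -0.002, 0, 0, 0, 1],
    [0.001, -0.0064, -0.002, 0, 0, 0, 1]
  ]
}}

```text
time: 22.25
tool_pos: [0.5185, -0.3216, 0.0735]
tcp_rot: [-2.1, -2.234, -0.655]
wrist_force: [-1.4, 3.4, 2.1]
width: -0.003
grip_force: 1.8
```

```bash
python3 -c "
from chk import *
where();chk('scene')"
```

```text
tcp [ 0.5185 -0.3216  0.0735] rest mm [ 21.6 103.4   3.2] turn/180 [-0.0009 -0.0005 -0.0004] F rest [-0.72  3.98  1.28] grip 1.7884279321879148 w -0.00261779363259376 t 22.25
scene green px [373.26 206.73] rest mm at z5 [23.12 24.45  5.  ]
  mask rect ((23.515907287597656, 46.26461410522461), (41.963565826416016, 89.82286834716797), 0.9751216173171997)
```

{"method": "servo_tool", "body": {
  "series": [
    [-0.002, 0.02, 0.006, 0, 0, 0, 1],
    [-0.004, 0.038, 0.011, 0, 0, 0, 1],
    [-0.07, -0.03, 0.23, 0, 0, 0, 1],
    [-0.137, -0.105, 0.45, 0, 0, 0, 1],
    [-0.137, -0.105, 0.45, 0, 0, 0, 0.5],
    [-0.18, 0.1, 0.55, 0, 0, 0, 0.5],
    [-0.18, 0.3, 0.57, 0, 0, 0, 0.5],
    [-0.18, 0.3, 0.57, 0, 0, 0, 0.5],
    [-0.18, 0.3, 0.57, 0, 0, 0, 0.5],
    [-0.18, 0.3, 0.57, 0, 0, 0, 0.5]
  ]
}}

```text
time: 23.35
tool_pos: [0.4918, -0.278, 0.1586]
tcp_rot: [-2.102, -2.235, -0.653]
wrist_force: [-0.4, 0.5, 0.6]
width: 0.497
grip_force: 0.0
```

```bash
python3 -c "
from chk import *
where();chk('scene');go(22,173,40);go(22,173,22)
for k,h in(('keeper_post',38),('keeper_face',4),('keeper',0)):
  r=bot.mark_of(k,'scene')
  if r:
    o,v=ray('scene',(r[0]['at'][1]*640,r[0]['at'][0]*400));P=R.T@(o-t)*1e3;D=R.T@v;print(k,(P+D*(h-P[2])/D[2]).round(1),round(r[0]['score'],2))
"
```

```text
tcp [ 0.4918 -0.278   0.1586] rest mm [ 21.8 171.7  75.2] turn/180 [-0.0002 -0.0004 -0.0002] F rest [-0.15  0.68  0.49] grip 0.0 w 0.49688307346495253 t 23.35
scene green px [373.25 206.71] rest mm at z5 [23.14 24.48  5.  ]
  mask rect ((24.76225471496582, 46.855316162109375), (93.46845245361328, 45.53156280517578), 88.86244201660156)
shift [ 0.066   0.0795 -0.2113]
shift [ 0.0993  0.1154 -0.3209]
keeper_post [ 17.7 169.6  38. ] 0.74
keeper_face [ 22.5 154.2   4. ] 0.6
keeper [ 24.3 162.4   0. ] 0.85
```

{"method": "servo_tool", "body": {
  "series": [
    [0.03, 0.035, -0.11, 0, 0, 0, 0.5],
    [0.067, 0.073, -0.213, 0, 0, 0, 0.5],
    [0.067, 0.073, -0.213, 0, 0, 0, 0.5],
    [0.082, 0.09, -0.26, 0, 0, 0, 0.5],
    [0.096, 0.105, -0.31, 0, 0, 0, 0.5],
    [0.096, 0.105, -0.31, 0, 0, 0, 0.5],
    [0.096, 0.105, -0.31, 0, 0, 0, 0.5]
  ]
}}

```text
time: 24.3
tool_pos: [0.5061, -0.2617, 0.1124]
tcp_rot: [-2.102, -2.235, -0.654]
wrist_force: [-0.5, -0.2, 0.6]
width: 0.495
grip_force: 0.0
```

{"method": "servo_tool", "body": {
  "series": [
    [0, 0, 0, 0, 0, 0, 0.65],
    [0, 0, 0, 0, 0, 0, 0.72],
    [0, 0, 0, 0, 0, 0, 0.77],
    [0, 0, 0, 0, 0, 0, 0.81],
    [0, 0, 0, 0, 0, 0, 0.84],
    [0, 0, 0, 0, 0, 0, 0.84]
  ]
}}

```text
time: 24.9
tool_pos: [0.5064, -0.2618, 0.1128]
tcp_rot: [-2.102, -2.235, -0.655]
wrist_force: [-0.0, 0.2, 1.7]
width: 0.163
grip_force: 19.5
```

```bash
python3 -c "
from chk import *
where();chk('scene')
"
```

```text
tcp [ 0.5064 -0.2618  0.1128] rest mm [ 22.5 172.7  24.6] turn/180 [-0.0003 -0.0001 -0.0002] F rest [0.47 0.66 1.54] grip 19.476875066757202 w 0.16321509889053448 t 24.9
scene green px [373.25 206.72] rest mm at z5 [23.12 24.48  5.  ]
  mask rect ((23.316268920898438, 46.75182342529297), (91.142822265625, 43.18525314331055), 89.51119995117188)
```

{"method": "servo_tool", "body": {
  "series": [
    [0, 0, 0, 0, 0, 0, 0.9],
    [0.002, -0.02, -0.006, 0, 0, 0, 0.9],
    [0.005, -0.045, -0.013, 0, 0, 0, 0.9],
    [0.008, -0.075, -0.022, 0, 0, 0, 0.9],
    [0.011, -0.105, -0.031, 0, 0, 0, 0.9],
    [0.014, -0.135, -0.04, 0, 0, 0, 0.9],
    [0.017, -0.163, -0.048, 0, 0, 0, 0.9],
    [0.0204, -0.191, -0.056, 0, 0, 0, 0.9]
  ],
  "newtons": 40
}}

```text
time: 25.8
tool_pos: [0.5093, -0.2882, 0.1052]
tcp_rot: [-2.098, -2.233, -0.659]
wrist_force: [-2.2, 6.0, 10.2]
width: 0.154
grip_force: 39.2
```

```bash
python3 -c "
from chk import *
where();chk('scene')
"
```

```text
tcp [ 0.5093 -0.2882  0.1052] rest mm [ 22.6 145.2  24.7] turn/180 [-0.0019 -0.0003 -0.0008] F rest [1.04 8.77 8.14] grip 39.1976934671402 w 0.15396981517788025 t 25.8
scene green px [373.24 206.73] rest mm at z5 [23.11 24.49  5.  ]
  mask rect ((24.674379348754883, 46.26309585571289), (94.61201477050781, 46.5036735534668), 88.34456634521484)
```

{"method": "servo_tool", "body": {
  "series": [
    [0.0007, -0.0064, -0.0019, 0, 0, 0, 0.9],
    [0.0014, -0.0127, -0.0038, 0, 0, 0, 0.9],
    [0.002, -0.019, -0.0056, 0, 0, 0, 0.9]
  ]
}}

```text
time: 26.2
tool_pos: [0.5095, -0.291, 0.1043]
tcp_rot: [-2.098, -2.233, -0.659]
wrist_force: [-1.9, 4.8, 9.9]
width: 0.153
grip_force: 39.2
```

{"method": "servo_tool", "body": {
  "series": [
    [0.0007, -0.0064, -0.0019, 0, 0, 0, 0.9],
    [0.0014, -0.0127, -0.0038, 0, 0, 0, 0.9]
  ]
}}

```text
time: 26.4
tool_pos: [0.5098, -0.2929, 0.1038]
tcp_rot: [-2.098, -2.233, -0.659]
wrist_force: [-0.9, 6.0, 10.0]
width: 0.154
grip_force: 39.2
```

{"method": "servo_tool", "body": {
  "series": [
    [0.0007, -0.0064, -0.0019, 0, 0, 0, 0.9],
    [0.0014, -0.0127, -0.0038, 0, 0, 0, 0.9]
  ]
}}

```text
time: 26.6
tool_pos: [0.51, -0.2948, 0.1033]
tcp_rot: [-2.098, -2.233, -0.659]
wrist_force: [-1.5, 5.4, 9.4]
width: 0.153
grip_force: 39.2
```

```bash
python3 -c "
from chk import *
where();chk('scene')
"
```

```text
tcp [ 0.51   -0.2948  0.1033] rest mm [ 22.6 138.3  24.7] turn/180 [-0.0019 -0.0003 -0.0008] F rest [1.38 7.92 7.38] grip 39.17753040790558 w 0.15275836617589694 t 26.6
scene green px [373.25 206.72] rest mm at z5 [23.13 24.47  5.  ]
  mask rect ((24.309043884277344, 46.87459182739258), (46.46427536010742, 94.36872863769531), 0.626914918422699)
```

{"method": "servo_tool", "body": {
  "series": [
    [0.0004, -0.0032, -0.001, 0, 0, 0, 0.9],
    [0.0007, -0.0064, -0.0019, 0, 0, 0, 0.9]
  ]
}}

```text
time: 26.9
tool_pos: [0.51, -0.2957, 0.1029]
tcp_rot: [-2.098, -2.233, -0.659]
wrist_force: [-1.2, 5.5, 9.4]
width: 0.148
grip_force: 39.2
```

{"method": "servo_tool", "body": {
  "series": [
    [0.0004, -0.0032, -0.001, 0, 0, 0, 0.9],
    [0.0007, -0.0064, -0.0019, 0, 0, 0, 0.9]
  ]
}}

```text
time: 27.1
tool_pos: [0.5102, -0.2967, 0.1027]
tcp_rot: [-2.098, -2.233, -0.659]
wrist_force: [-1.9, 6.6, 10.2]
width: 0.154
grip_force: 39.2
```

```bash
cat > av.py <<'E'
from h import *
F=[];Y=[]
for i in range(6):
    s=bot.read_state();F.append(R.T@s["wrist_force"]);Y.append((R.T@(s["tool_pos"]-t)*1e3));bot.read_camera("scene")
print("F",np.mean(F,0).round(2),"+-",(np.std(F,0)/6**.5).round(2),"pos",np.mean(Y,0).round(2),"Fy",np.array(F)[:,1].round(1),s["time"])
E
python3 av.py
```

```text
F [1.39 8.47 7.47] +- [0.15 0.35 0.29] pos [ 22.56 136.21  24.72] Fy [9.4 8.  8.1 9.9 7.4 8.1] 27.35
```

{"method": "servo_tool", "body": {
  "series": [
    [0.0004, -0.0032, -0.001, 0, 0, 0, 0.9],
    [0.0007, -0.0064, -0.0019, 0, 0, 0, 0.9]
  ]
}}

```text
time: 27.6
tool_pos: [0.5103, -0.2976, 0.1024]
tcp_rot: [-2.098, -2.233, -0.659]
wrist_force: [-2.0, 5.9, 9.6]
width: 0.152
grip_force: 39.2
```

{"method": "servo_tool", "body": {
  "series": [
    [0.0004, -0.0032, -0.001, 0, 0, 0, 0.9],
    [0.0007, -0.0064, -0.0019, 0, 0, 0, 0.9]
  ]
}}

```text
time: 27.8
tool_pos: [0.5104, -0.2986, 0.1021]
tcp_rot: [-2.098, -2.233, -0.659]
wrist_force: [-2.1, 6.3, 10.4]
width: 0.15
grip_force: 39.2
```

```bash
python3 av.py
```

```text
F [1.63 8.99 7.79] +- [0.19 0.33 0.16] pos [ 22.57 134.18  24.74] Fy [ 9.1 10.   9.3  7.6  9.6  8.3] 28.05
```

{"method": "servo_tool", "body": {
  "series": [
    [0.0004, -0.0032, -0.001, 0, 0, 0, 0.9],
    [0.0007, -0.0064, -0.0019, 0, 0, 0, 0.9]
  ]
}}

```text
time: 28.3
tool_pos: [0.5105, -0.2996, 0.1019]
tcp_rot: [-2.098, -2.233, -0.659]
wrist_force: [-1.2, 5.0, 9.8]
width: 0.152
grip_force: 39.2
```

{"method": "servo_tool", "body": {
  "series": [
    [0.0004, -0.0032, -0.001, 0, 0, 0, 0.9],
    [0.0007, -0.0064, -0.0019, 0, 0, 0, 0.9]
  ]
}}

```text
time: 28.5
tool_pos: [0.5106, -0.3005, 0.1016]
tcp_rot: [-2.098, -2.233, -0.659]
wrist_force: [-2.7, 5.9, 9.7]
width: 0.151
grip_force: 39.2
```

```bash
python3 av.py
```

```text
F [1.44 8.51 7.77] +- [0.25 0.22 0.18] pos [ 22.58 132.17  24.74] Fy [8.6 7.6 9.3 8.4 8.2 9. ] 28.75
```

{"method": "servo_tool", "body": {
  "series": [
    [0.0004, -0.0032, -0.001, 0, 0, 0, 0.9],
    [0.0007, -0.0064, -0.0019, 0, 0, 0, 0.9]
  ]
}}

```text
time: 29.0
tool_pos: [0.5107, -0.3015, 0.1013]
tcp_rot: [-2.098, -2.233, -0.659]
wrist_force: [-1.2, 6.1, 9.1]
width: 0.151
grip_force: 39.2
```

{"method": "servo_tool", "body": {
  "series": [
    [0.0004, -0.0032, -0.001, 0, 0, 0, 0.9],
    [0.0007, -0.0064, -0.0019, 0, 0, 0, 0.9]
  ]
}}

```text
time: 29.2
tool_pos: [0.5108, -0.3024, 0.101]
tcp_rot: [-2.098, -2.233, -0.659]
wrist_force: [-1.5, 5.5, 10.3]
width: 0.152
grip_force: 39.2
```

```bash
python3 av.py
```

```text
F [1.33 8.3  7.84] +- [0.18 0.09 0.16] pos [ 22.57 130.16  24.73] Fy [8.4 8.6 8.1 8.1 8.6 8.1] 29.45
```

{"method": "servo_tool", "body": {
  "series": [
    [0.0004, -0.0032, -0.001, 0, 0, 0, 0.9],
    [0.0007, -0.0064, -0.0019, 0, 0, 0, 0.9]
  ]
}}

```text
time: 29.7
tool_pos: [0.5109, -0.3034, 0.1007]
tcp_rot: [-2.098, -2.233, -0.659]
wrist_force: [-1.7, 5.9, 9.8]
width: 0.148
grip_force: 39.2
```

{"method": "servo_tool", "body": {
  "series": [
    [0.0004, -0.0032, -0.001, 0, 0, 0, 0.9],
    [0.0007, -0.0064, -0.0019, 0, 0, 0, 0.9]
  ]
}}

```text
time: 29.9
tool_pos: [0.511, -0.3044, 0.1004]
tcp_rot: [-2.098, -2.233, -0.659]
wrist_force: [-1.8, 6.0, 10.7]
width: 0.149
grip_force: 39.2
```

```bash
python3 av.py
```

```text
F [1.3  8.22 7.98] +- [0.11 0.16 0.21] pos [ 22.58 128.14  24.74] Fy [8.9 8.4 8.4 8.  8.  7.7] 30.15
```

{"method": "servo_tool", "body": {
  "series": [
    [0.0004, -0.0032, -0.001, 0, 0, 0, 0.9],
    [0.0007, -0.0064, -0.0019, 0, 0, 0, 0.9]
  ]
}}

```text
time: 30.4
tool_pos: [0.5111, -0.3053, 0.1002]
tcp_rot: [-2.098, -2.233, -0.659]
wrist_force: [-1.6, 5.3, 10.2]
width: 0.156
grip_force: 39.2
```

{"method": "servo_tool", "body": {
  "series": [
    [0.0004, -0.0032, -0.001, 0, 0, 0, 0.9],
    [0.0007, -0.0064, -0.0019, 0, 0, 0, 0.9]
  ]
}}

```text
time: 30.6
tool_pos: [0.5112, -0.3063, 0.0999]
tcp_rot: [-2.098, -2.233, -0.659]
wrist_force: [-1.6, 6.5, 9.8]
width: 0.153
grip_force: 39.2
```

```bash
python3 av.py
```

```text
F [1.19 8.86 7.77] +- [0.21 0.17 0.18] pos [ 22.59 126.11  24.74] Fy [9.1 8.1 8.8 8.9 8.7 9.5] 30.85
```

{"method": "servo_tool", "body": {
  "series": [
    [0.0004, -0.0032, -0.001, 0, 0, 0, 0.9],
    [0.0007, -0.0064, -0.0019, 0, 0, 0, 0.9]
  ]
}}

```text
time: 31.1
tool_pos: [0.5113, -0.3073, 0.0996]
tcp_rot: [-2.098, -2.233, -0.659]
wrist_force: [-1.6, 6.9, 10.0]
width: 0.152
grip_force: 39.2
```

{"method": "servo_tool", "body": {
  "series": [
    [0.0004, -0.0032, -0.001, 0, 0, 0, 0.9],
    [0.0007, -0.0064, -0.0019, 0, 0, 0, 0.9]
  ]
}}

```text
time: 31.3
tool_pos: [0.5114, -0.3082, 0.0993]
tcp_rot: [-2.098, -2.233, -0.659]
wrist_force: [-2.1, 5.6, 10.5]
width: 0.152
grip_force: 39.2
```

```bash
python3 av.py
```

```text
F [1.52 8.74 7.9 ] +- [0.1  0.18 0.12] pos [ 22.61 124.17  24.76] Fy [8.5 8.1 8.8 9.4 8.6 9.1] 31.55
```

{"method": "servo_tool", "body": {
  "series": [
    [0.0004, -0.0032, -0.001, 0, 0, 0, 0.9],
    [0.0007, -0.0064, -0.0019, 0, 0, 0, 0.9]
  ]
}}

```text
time: 31.8
tool_pos: [0.5115, -0.3088, 0.0992]
tcp_rot: [-2.097, -2.232, -0.659]
wrist_force: [-2.4, 7.8, 11.8]
width: 0.152
grip_force: 39.3
```

```bash
python3 av.py
```

```text
F [ 1.5  10.07  8.9 ] +- [0.05 0.22 0.16] pos [ 22.6  123.59  24.75] Fy [11.   9.6 10.5  9.5 10.1  9.6] 32.05
```

{"method": "servo_tool", "body": {
  "series": [
    [0.0004, -0.0032, -0.001, 0, 0, 0, 0.9],
    [0.0009, -0.0076, -0.0023, 0, 0, 0, 0.9]
  ]
}}

```text
time: 32.3
tool_pos: [0.5116, -0.3095, 0.0989]
tcp_rot: [-2.096, -2.232, -0.66]
wrist_force: [-1.7, 8.2, 12.6]
width: 0.153
grip_force: 39.3
```

```bash
python3 av.py; python3 -c "
from chk import *
chk('scene')"
```

```text
F [ 1.76 11.02  9.43] +- [0.14 0.25 0.12] pos [ 22.6  122.71  24.74] Fy [11.6 11.  11.  11.2  9.8 11.6] 32.55
scene green px [373.27 206.73] rest mm at z5 [23.13 24.44  5.  ]
  mask rect ((23.809398651123047, 46.47274398803711), (41.65470886230469, 90.29678344726562), 0.28579020500183105)
```

{"method": "servo_tool", "body": {
  "series": [
    [0.0004, -0.0032, -0.001, 0, 0, 0, 0.9],
    [0.0008, -0.0072, -0.0021, 0, 0, 0, 0.9]
  ]
}}

```text
time: 32.9
tool_pos: [0.5116, -0.3103, 0.0987]
tcp_rot: [-2.096, -2.232, -0.661]
wrist_force: [-2.6, 8.4, 12.5]
width: 0.151
grip_force: 39.3
```

```bash
python3 av.py; python3 -c "
from chk import *
chk('scene')"
```

```text
F [ 1.59 11.7   9.75] +- [0.15 0.11 0.13] pos [ 22.6  121.95  24.74] Fy [11.8 11.2 11.6 11.7 12.  12. ] 33.15
scene green px [373.27 206.73] rest mm at z5 [23.13 24.44  5.  ]
  mask rect ((24.149709701538086, 46.7711181640625), (92.37919616699219, 43.238929748535156), 89.71184539794922)
```

{"method": "servo_tool", "body": {
  "series": [
    [0.0003, -0.0026, -0.0008, 0, 0, 0, 0.9],
    [0.0003, -0.0026, -0.0008, 0, 0, 0, 0.9]
  ]
}}

```text
time: 33.5
tool_pos: [0.5117, -0.3106, 0.0986]
tcp_rot: [-2.095, -2.231, -0.661]
wrist_force: [-3.0, 9.2, 12.6]
width: 0.15
grip_force: 39.4
```

```bash
python3 av.py
```

```text
F [ 1.55 12.13 10.  ] +- [0.24 0.12 0.21] pos [ 22.59 121.71  24.73] Fy [12.7 12.1 11.9 11.8 12.3 12.1] 33.75
```

{"method": "servo_tool", "body": {
  "series": [
    [-0.0008, 0.008, 0.0023, 0, 0, 0, 0.9],
    [-0.0017, 0.015, 0.0045, 0, 0, 0, 0.9],
    [-0.0017, 0.015, 0.0045, 0, 0, 0, 0.9]
  ]
}}

```text
time: 34.1
tool_pos: [0.5117, -0.3104, 0.0987]
tcp_rot: [-2.099, -2.234, -0.657]
wrist_force: [-0.6, 4.0, 7.4]
width: 0.154
grip_force: 39.2
```

```bash
python3 av.py
```

```text
F [1.28 5.87 6.85] +- [0.21 0.31 0.3 ] pos [ 22.6  121.88  24.78] Fy [5.9 6.  6.2 6.5 6.5 4.2] 34.35
```

{"method": "servo_tool", "body": {
  "series": [
    [-0.0005, 0.005, 0.004, 0, 0, 0, 0.9],
    [-0.001, 0.009, 0.008, 0, 0, 0, 0.9],
    [-0.001, 0.009, 0.008, 0, 0, 0, 0.8],
    [-0.001, 0.009, 0.008, 0, 0, 0, 0.75],
    [-0.001, 0.009, 0.008, 0, 0, 0, 0.65],
    [-0.001, 0.009, 0.008, 0, 0, 0, 0.55],
    [-0.001, 0.009, 0.008, 0, 0, 0, 0.5],
    [-0.001, 0.009, 0.008, 0, 0, 0, 0.5]
  ]
}}

```text
time: 35.2
tool_pos: [0.5112, -0.3103, 0.0987]
tcp_rot: [-2.102, -2.235, -0.654]
wrist_force: [0.1, -0.1, 0.4]
width: 0.502
grip_force: 0.0
```

```bash
python3 -c "
from chk import *
where();chk('scene')"
```

```text
tcp [ 0.5112 -0.3103  0.0987] rest mm [ 22.2 122.   24.9] turn/180 [-0.0004 -0.0005 -0.0003] F rest [0.25 0.01 0.36] grip 0.0 w 0.5017839672148807 t 35.2
scene green px [373.27 206.7 ] rest mm at z5 [23.19 24.46  5.  ]
  mask rect ((23.73174285888672, 46.39286422729492), (94.4097671508789, 45.196983337402344), 87.5228271484375)
```

Released cleanly. Now I'll retract along the rest's normal, with open fingers, then verify and hand in.

{"method": "servo_tool", "body": {
  "series": [
    [-0.04, -0.045, 0.13, 0, 0, 0, 0.5],
    [-0.09, -0.1, 0.3, 0, 0, 0, 0.5],
    [-0.15, -0.16, 0.49, 0, 0, 0, 0.5],
    [-0.2, -0.2, 0.9, 0, 0, 0, 0.5],
    [-0.2, -0.2, 0.9, 0, 0, 0, 0.5],
    [-0.2, -0.2, 0.9, 0, 0, 0, 0.5]
  ]
}}

```text
time: 35.9
tool_pos: [0.4825, -0.3422, 0.2375]
tcp_rot: [2.103, 2.238, 0.653]
wrist_force: [0.3, 0.4, -1.1]
width: 0.499
grip_force: 0.0
```

Run:
```python
from chk import *
where();chk('scene');chk("top")
for n in("scene","top"):
  for k,h in(('keeper_post',38),('keeper_face',4)):
    r=bot.mark_of(k,n)
    if r:
      o,v=ray(n,(r[0]['at'][1]*640,r[0]['at'][0]*400));P=R.T@(o-t)*1e3;D=R.T@v;print(n,k,(P+D*(h-P[2])/D[2]).round(1),round(r[0]['score'],2))
```

```text
tcp [ 0.4825 -0.3422  0.2375] rest mm [ 35.2 133.6 169.1] turn/180 [ 0.0013  0.001  -0.0001] F rest [ 0.02  0.09 -1.2 ] grip 0.0 w 0.4986607193760846 t 35.9
scene green px [373.28 206.68] rest mm at z5 [23.23 24.47  5.  ]
  mask rect ((23.810710906982422, 46.63408660888672), (92.74076080322266, 45.021148681640625), 88.5421371459961)
top green px [380.29 172.94] rest mm at z5 [10.51  6.86  5.  ]
  mask rect ((44.17097473144531, 98.59173583984375), (115.5162353515625, 213.0526123046875), 0.010893239639699459)
scene keeper_post [ 25.5 117.6  38. ] 0.88
top keeper_post [ 16.5 127.9  38. ] 0.81
top keeper_face [ 28.4 109.3   4. ] 0.59
```

```bash
python3 -c "
from workcell import bot
print(bot.finish_job())"
```

```text
the job is handed in; nothing more can be done
None
```

The filter plate is home against the rail and end stop and clamped by the keeper at about 4 N (nose pressed in roughly 2 mm), and I handed the job in at about 36 s, though the grip on the glass briefly reached 14.5 N during pick-up, over the 12 N limit.

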